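# Lock the keg's collar and open its gas valve

## Robot

A 7-joint arm with a two-finger parallel gripper is mounted at the origin on the work surface. World frame = base frame: x ahead of the robot, y to its left, z up, the work surface at z = 0. Lengths are in m, angles in rad, forces in N, time in s.
With the tool pointing down it reaches from about 0.4 to 0.85 m from the base axis. Payload 10.4 kg.
Tool frame: the origin (TCP) lies midway between the tips of the shut fingers; the grasp point (between the pads) lies arm.tcp_to_grasp behind it (arm.tcp_to_grasp is the distance from the TCP to the grasp point, in m); z points along the fingers, y is the line along which they close (so a half turn about z gives the same grasp; the last joint's range is limited). The gripper opens to 85 mm and grips with 20 to 120 N. Pads are 22 mm wide; open, the fingers measure 114 mm over their backs; the gripper's body (76 mm by 85 mm) begins 54 mm behind the grasp point. The pads swing forward as they close: fully open they stand 13 mm farther back than shut.
Start: joints at [-1.176, 0.332, -0.065, 1.46, 0.022, 1.35, -0.088], TCP at [0.254, 0.571, 0.203] pointing down, gripper open.
Joint ranges: [-2.6, 2.6], [-0.5, 2.12], [-1.47, 1.34], [0.16, 2.42], [-1.27, 4.41], [0.06, 2.06], [-2.6, 2.6]. Speed limits (rad/s): [2.22, 2.22, 2.79, 2.79, 3.14, 3.14, 3.14].

## Interface

Orientations are given as a 3x3 rotation matrix whose columns are the frame's x, y, z axes.
In Python, from cell import arm gives the robot as it stands.
- The arm moves only by the tool arm_command, never from a script. Its arguments are lists of equal length, an entry for each row: "dp": the shift along the world's x, y, z in mm, a list of three; "rot": the turn, a rotation vector about the world's x, y, z in rad, a list of three; "fingers": the gripper's target within -1 to 1 (shut at 1, half-way at 0, fully open at -1). In form: {"dp": [[dx, dy, dz], ...], "rot": [[ax, ay, az], ...], "fingers": [fingers, ...]}. A call has 1 to 12 rows; each row shifts and turns the commanded pose from where the row before left it; what a row does not reach is not made up. A row lasts 1/8 s, in which the tool goes at most 62.5 mm and 10.7 degrees, less where a joint would pass 70% of its speed; a pose out of reach is approached as far as the arm can. A call is refused whole if a number of a shift passes 62.5 or a number of a turn 0.188, either way. A call with a gripper value outside its range is refused whole. The fingers move at their own pace and stop on an object; the grip force is fixed at half the most. Time passes only in rows, so rows that do not move let the fingers close. It gives the time, the measured TCP pose, the force, the opening and the grip force at its end, in the units of the state.
- arm.sense(): the state, without advancing time (a new reading comes with each control period).
- arm.read_camera(name): name is "side" or "top" or "wrist"; returns a dict with "image" (480x640x3 uint8, blue, green, red), "fx", "fy", "cx", "cy" (pixels), "world_to_cam" (4x4, takes a point from world to camera coordinates); the wrist camera has in their place "hand_eye" (4x4, takes a point from camera to tool coordinates, whose origin is the TCP and whose axes are the flange's). Camera axes: x right, y up, looking along -z (the intrinsics and any distortion apply to the point x, -y, -z); pixel columns grow to the right and rows downward; lengths in m; the calibration is good to about 2 mm. A picture is of the moment at which its call begins: read the wrist's pose just before it. There is no depth.
- arm.close_job(): hands the job in; it is judged then, once.
The state is a dict: "clock": time; "joints": joint angles; "qd": joint speeds; "effort": joint torques, N m; "ee_pos": TCP position; "orientation": TCP orientation; "contact_force": force on the tool from outside, world axes, zero at the start; "wrist_torque": the same for the moment, N m; "width": finger opening in m; "gripper_force": force on a finger pad.
Only numpy, scipy, OpenCV 4.12 (cv2) and the standard library are available. Lean on these libraries where they do the work, as an engineer would, in place of code of your own. Each camera call takes 0.05 s, during which the arm holds its last target. There are 200 camera calls.

## Task

Get the small keg on the bar ready: turn the black lock collar on its mouth clockwise until the yellow pointer stands on the green mark, and only then swing the red gas lever all the way round to open, so that it points straight out along its copper pipe. Let go of everything, leave the collar on its mark, and leave the glass, bottle, jar, mug, shaker and chalk where they stand.

Things in the scene. Friction and masses are not known exactly. Their poses are not given: they have to be found in the camera images.
- keg_station: Fixed steel base plate 270 x 170 x 12 mm with a cradle holding the keg; on its -y side a gas valve on a post, joined to the keg by a straight rigid copper pipe along y. Origin: underside of the base, 90 mm in -x from the centre of the keg's foot; x away from the robot, y to its left (within about 20 degrees), z up.
- keg: Aluminium keg with green band, 160 mm wide, 200 mm tall, fixed, tilted 30 degrees from vertical towards the station's -x side (towards the robot). Origin: centre of its foot. z: along its axis out of its mouth; x: towards the raised far side of its top; y: the station's y. Its flat top face (74 mm radius) is at z = 200 mm.
- keg_neck (a point): Point on the axis shared by keg and collar, at mid-height of the lock collar, 29 mm above the keg's top face. Fixed to the keg, with the keg's axes (z along the tilted axis, outwards).
- collar (a joint): Turn of the lock collar about the keg's axis, rad, growing clockwise looking down at the keg's mouth; stops at 0 and 1.65. 0: yellow pointer at the white (open) mark; 1.30: exactly on the green (locked) mark; more is past it. The pointer stands at angle 0.65 - value from keg_neck's x axis, positive towards its y axis. Friction about 0.2 N m; it stays where left.
- collar_top (a point): Centre of the top face of the lock collar: a captive black ribbed cylinder 56 mm wide, 34 mm tall, 12 mm clear of the keg's top face. At its lower edge a pair of tabs half a turn apart, 10 mm wide and tall, stick out: the yellow pointer (to 48 mm from the axis) and a black tab (to 44 mm). Between them the bare sides can be gripped across, with the tool along the keg's axis. Turns with the collar.
- pointer_tip (a point): Outer end of the collar's yellow pointer, 48 mm from the axis, 10 mm below keg_neck along the axis; turns with the collar.
- green_mark (a point): Centre of the green (locked) mark, a bar 20 mm long (radially) and 10 mm wide on the keg's top face, 60 mm from the axis; a like white bar 1.3 rad anticlockwise from it is the open mark.
- gas_lever (a joint): Turn of the red gas lever about the valve's vertical axis, rad, growing anticlockwise as seen from above; 0: closed, lever points along the station's -x, across the pipe; 1.571 (hard stop): open, lever points along the station's -y, in line with the copper pipe and away from the keg. Friction about 0.1 N m; it stays where it is left.
- lever_knob (a point): On the axis of the upright red knob at the end of the lever: 18 mm in diameter, 40 mm tall; this point is 14 mm below its top and 26 mm above the lever's flat arm (arm 16 mm wide, 8 mm thick). It is 75 mm from the pivot, 184 mm above the bar top.
- lever_pivot (a point): On the valve's vertical axis, level with lever_knob; nothing solid is here, the arm's top is 26 mm and the top of the pivot's steel boss 20 mm below this point. Turns with the lever: its -x axis points to the knob.
- tumbler: Glass tumbler, 72 mm wide, 95 mm tall, left of the keg. Origin: centre of its underside. Leave alone.
- bottle: Amber bottle, 66 mm wide, 200 mm tall, standing behind the gas valve. Origin: centre of its underside. Leave alone.
- chalk: Blue cue-chalk cube, 24 mm, in front of the keg. Origin: centre of its underside. Leave alone.
- mug: Blue mug, 80 mm wide, 95 mm tall, at the side of the bar. Origin: centre of its underside. Leave alone.
- shaker: Steel cocktail shaker, 84 mm wide, 180 mm tall, at the side of the bar. Origin: centre of its underside. Leave alone.
- olive_jar: Green glass jar with brass lid, 76 mm wide, 110 mm tall, at the side of the bar. Origin: centre of its underside. Leave alone.

How it is judged:
On the way, in this order (a step that is already met when the one before it is completed fails the run):
1. collar turned to the green mark while the gas lever is still near closed (value of joint collar between 1.18 and 1.42 rad and value of joint gas_lever below 0.6 rad), for 0.3 s.
2. gas lever swung round to open (value of joint gas_lever above 1.42 rad), for 0.2 s.
At the end, for the whole second after the job is handed in: The collar's pointer stands on the green mark (joint 1.30 within 0.12 rad, about 7 degrees) and the gas lever is open (over 1.42 rad, within about 9 degrees of in line with the pipe), both at rest; no bystander has been shifted by 30 mm or more (value of joint collar between 1.18 and 1.42 rad and value of joint gas_lever above 1.42 rad and velocity of joint collar between -0.05 and 0.05 rad/s and velocity of joint gas_lever between -0.05 and 0.05 rad/s); the robot touches nothing.
It fails at once if gas lever swung towards open (over 0.7 rad) while the collar is off its green mark (value of joint gas_lever above 0.7 rad and (value of joint collar below 1.18 rad or value of joint collar above 1.42 rad)).
It fails at once if a bystander shifted by more than 30 mm or knocked over (distance of any of tumbler, bottle, chalk, mug, shaker, olive_jar from where it was at the start of the episode above 0.03 m or angle between any of tumbler, bottle, mug, shaker, olive_jar's own z axis and vertical above 0.5 rad).
It also fails if it takes over 51 s, if anything falls off the work surface, if the arm or the gripper's body presses on something with over 40 N, if the wrist force passes 120 N, or if a joint passes its speed limit or range.

## Working session

There is one attempt and no reset: what is moved stays moved. The work goes in short steps, Python scripts to look and compute and a tool call to move; the robot and the scene stay as the last step left them, time stands still between calls to the robot, and variables do not carry over. Pictures are saved under pics/ and viewed, at most 10 in all, crops included, and the job is handed in when it is done.

Besides the shell and the picture viewer there is one more tool, called after "Emit:" by a JSON object that holds its "fn" and its "kwargs". arm_command: Moves the arm, as the interface text tells. Its arguments: {"type":"object","properties":{"dp":{"type":"array"},"rot":{"type":"array"},"fingers":{"type":"array"}},"required":["dp","rot","fingers"]}

```bash
mkdir -p pics; ls; python3 - <<'E'
from cell import arm
import cv2,numpy as np
s=arm.sense();print(s['ee_pos'],s['orientation'],s['width'],arm.tcp_to_grasp)
for n in ['side','top']:
    c=arm.read_camera(n);cv2.imwrite(f'pics/{n}0.png',c['image']);print(n,c['fx'],c['fy'],c['cx'],c['cy'],np.round(c['world_to_cam'],4).tolist(),[k for k in c])
c=arm.read_camera('wrist');cv2.imwrite('pics/w0.png',c['image']);print(c['hand_eye'].round(4) if hasattr(c['hand_eye'],'round') else c['hand_eye'])
E
```

```text
pics
[0.25343576 0.5708456  0.20180072] [[-9.14006837e-01  4.05698483e-01 -4.93493145e-04]
 [ 4.05698770e-01  9.14005827e-01 -1.36263438e-03]
 [-1.01763091e-04 -1.44566670e-03 -9.99998950e-01]] 0.08567964281010948 0.0187
side 470.25030507578947 470.25030507578947 319.31393635623687 232.17137670197806 [[0.8833, -0.4688, 0.0002, -0.5242], [0.287, 0.541, 0.7905, -0.2827], [-0.3707, -0.6983, 0.6124, -1.14], [0.0, 0.0, 0.0, 1.0]] ['image', 'fx', 'fy', 'cx', 'cy', 'world_to_cam']
top 612.9603749903632 612.9603749903632 320.3565261675727 244.81892526994895 [[0.0202, -0.9998, 0.0022, -0.0141], [0.9949, 0.0203, 0.0988, -0.5812], [-0.0988, 0.0002, 0.9951, -1.7423], [0.0, 0.0, 0.0, 1.0]] ['image', 'fx', 'fy', 'cx', 'cy', 'world_to_cam']
[[-1.000e-04  9.535e-01  3.013e-01  7.750e-02]
 [ 1.000e+00  3.000e-04 -4.000e-04  6.000e-04]
 [-5.000e-04  3.013e-01 -9.535e-01 -1.707e-01]
 [ 0.000e+00  0.000e+00  0.000e+00  1.000e+00]]
```

View pics/side0.png

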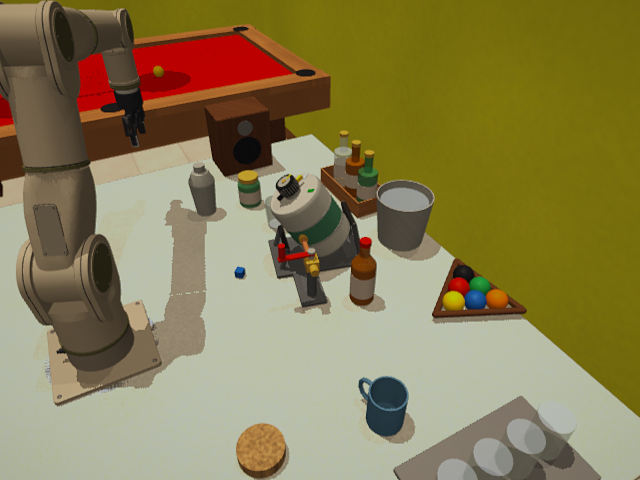

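View pics/top0.png

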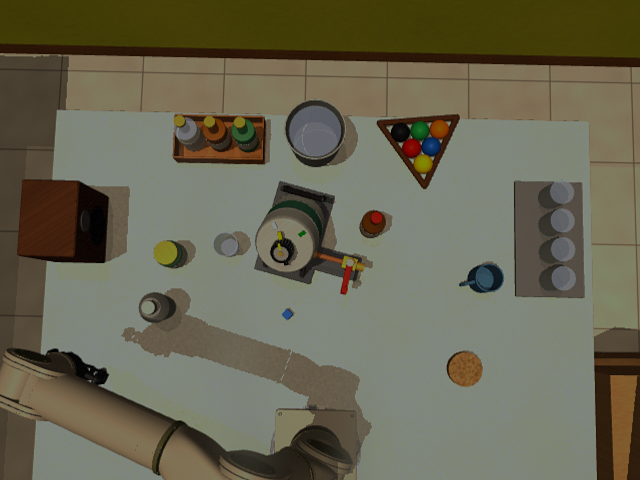

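The side view shows the collar at about (287,185), the knob at (282,250) and the valve at (313,262). In the top view the collar is at (282,250), the green mark at (301,234), the knob at (345,290) and the valve at (350,263). I'll measure these using masks.

```bash
cat > h.py <<'E'
from cell import arm
import cv2,numpy as np
def ray(c,uv):
    M=np.array(c['world_to_cam']);R,t=M[:3,:3],M[:3,3]
    d=np.array([(uv[0]-c['cx'])/c['fx'],-(uv[1]-c['cy'])/c['fy'],-1.])
    d=R.T@d; return -R.T@t,d/np.linalg.norm(d)
def tri(rays):
    A=sum(np.eye(3)-np.outer(d,d) for o,d in rays);b=sum((np.eye(3)-np.outer(d,d))@o for o,d in rays)
    p=np.linalg.solve(A,b);return p,[np.linalg.norm((np.eye(3)-np.outer(d,d))@(p-o)) for o,d in rays]
def onz(r,z): o,d=r; return o+d*(z-o[2])/d[2]
def proj(c,p):
    M=np.array(c['world_to_cam']);q=M[:3,:3]@p+M[:3,3]
    return np.array([c['cx']+c['fx']*q[0]/-q[2],c['cy']+c['fy']*q[1]/q[2]])
HSV={'red':((0,170,90),(6,255,255)),'green':((50,150,90),(70,255,255)),'yellow':((23,150,90),(35,255,255)),'blue':((100,150,60),(125,255,255))}
def blobs(c,col,box,mn=4):
    x0,y0,x1,y1=box;h=cv2.cvtColor(c['image'],cv2.COLOR_BGR2HSV)
    m=cv2.inRange(h,*HSV[col]);k=np.zeros_like(m);k[y0:y1,x0:x1]=m[y0:y1,x0:x1]
    n,l,s,ce=cv2.connectedComponentsWithStats(k)
    return [(s[i].tolist(),ce[i].round(1).tolist()) for i in range(1,n) if s[i][4]>=mn]
E
python3 - <<'E'
from h import *
S=arm.read_camera('side');T=arm.read_camera('top')
bs,bt=(265,165,330,310),(255,205,375,300)
for col in ['red','green','yellow']:
    print(col,'S',blobs(S,col,bs),'T',blobs(T,col,bt))
a=cv2.resize(S['image'][165:305,255:355],None,fx=4,fy=4,interpolation=cv2.INTER_CUBIC)
b=cv2.resize(T['image'][205:305,270:370],None,fx=4,fy=4,interpolation=cv2.INTER_CUBIC)
cv2.imwrite('pics/crop.png',np.hstack([a,np.vstack([b,np.zeros((160,400,3),np.uint8)])]))
E
```

```text
red S [([277, 243, 37, 20, 248], [289.3, 254.0])] T [([371, 212, 4, 11, 32], [372.8, 217.0]), ([341, 266, 11, 28, 155], [345.7, 279.6])]
green S [([308, 189, 6, 3, 11], [310.3, 190.2])] T []
yellow S [([286, 175, 5, 4, 9], [287.9, 176.2]), ([296, 175, 5, 5, 13], [298.0, 177.0]), ([316, 255, 2, 4, 4], [316.5, 256.5]), ([307, 260, 12, 4, 18], [312.0, 261.5]), ([312, 265, 3, 5, 11], [313.0, 267.0])] T [([277, 232, 5, 8, 29], [279.2, 235.3]), ([278, 244, 3, 6, 14], [279.0, 246.5]), ([342, 256, 9, 12, 48], [344.5, 261.3]), ([353, 258, 4, 13, 27], [354.4, 264.5]), ([357, 265, 7, 4, 18], [360.1, 266.4])]
```

View pics/crop.png

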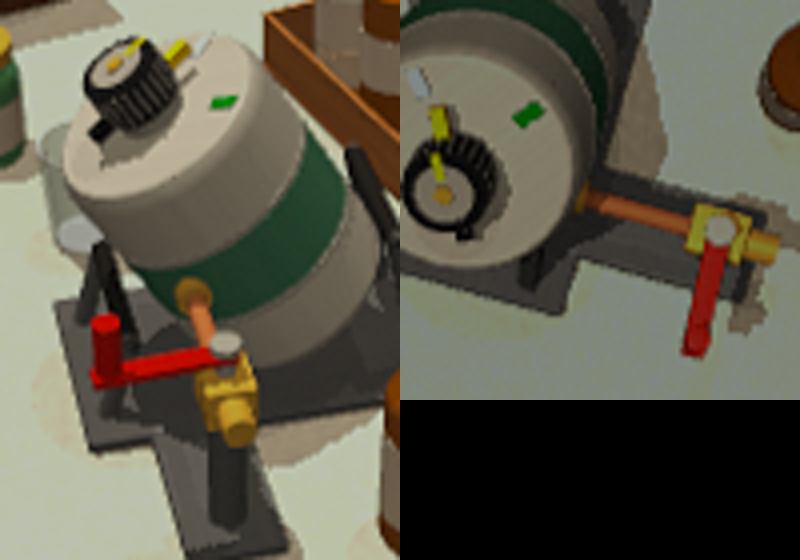

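The crops show the collar's brass centre, the pointer, the green and white marks, the boss and the knob top clearly. The pointer is close to the white mark. I'll triangulate them.

```bash
python3 - <<'E'
from h import *
S=arm.read_camera('side');T=arm.read_camera('top')
f=lambda u,v,x0,y0:(x0+(u+.5)/4-.5,y0+(v+.5)/4-.5)
P={'ctop':((115,63),(443,195)),'green':((224,102),(528,115)),'white':((203,43),(418,83)),'boss':((225,343),(720,229)),'knobtop':((106,323),(697,345)),'ptr_out':((186,44),(438,108))}
W={}
for k,(s,t) in P.items():
    p,e=tri([ray(S,f(*s,255,165)),ray(T,f(*[t[0]-400,t[1]],270,205))]);W[k]=p;print(k,(p*1000).round(1),np.round(np.array(e)*1000,1))
# plane-based
for k,z in [('boss',.164),('knobtop',.198)]:
    s,t=P[k];print(k,onz(ray(S,f(*s,255,165)),z).round(4),onz(ray(T,f(t[0]-400,t[1],270,205)),z).round(4))
for n in('boss','knobtop'):pass
d=W['boss']-W['knobtop'];print('yaw lever',np.arctan2(d[1],d[0]))
d=W['white']-W['green'];print('yaw marks',np.arctan2(-d[0],d[1]))
d=W['ctop']-W['boss'];print('ctop-boss',d)
print({k:v.tolist() for k,v in arm.sense().items() if k in('joints',)})
E
```

```text
ctop [535.4  96.3 270. ] [1.6 1.6]
green [589.1  44.9 252.4] [2. 2.]
white [608.2 114.5 255.1] [2.5 2.5]
boss [525.  -81.5 165. ] [1.2 1.2]
knobtop [449.2 -66.9 199.4] [3.7 3.7]
ptr_out [590.1 101.1 266.6] [1.4 1.4]
boss [ 0.5267 -0.0807  0.164 ] [ 0.5239 -0.081   0.164 ]
knobtop [ 0.4534 -0.0664  0.198 ] [ 0.4458 -0.0657  0.198 ]
yaw lever -0.19031056356302367
yaw marks -0.2667277739391107
ctop-boss [0.01047638 0.17776621 0.1049592 ]
{'joints': [-1.175598053746233, 0.33236009604434763, -0.06468138881407769, 1.460291034686832, 0.021639421549991805, 1.349900427639861, -0.088459915838927]}
```

Emit:
{"fn": "arm_command", "kwargs": {"dp": [[0, 0, 45], [0, 0, 45], [0, 0, 47], [27, -50, 0], [27, -50, 0], [27, -50, 0], [27, -50, 0], [27, -52, 0], [27, -52, 0], [27, -52, 0], [27, -52, 0], [27, -52, 0]], "rot": [[0, 0, -0.173], [0, 0, -0.173], [0, 0, -0.173], [0, 0, -0.173], [0, 0, -0.173], [0, 0, -0.173], [0, 0, -0.173], [0, 0, -0.173], [-0.03, -0.1275, 0], [-0.03, -0.1275, 0], [-0.03, -0.1275, 0], [-0.03, -0.1275, 0]], "fingers": [-1, -1, -1, -1, -1, -1, -1, -1, -1, -1, -1, -1]}}

```text
clock: 1.85
ee_pos: [0.4973, 0.1098, 0.3403]
orientation: [[0.228, 0.84, 0.491], [0.974, -0.198, -0.115], [0.001, 0.505, -0.863]]
contact_force: [0.5, -0.5, 1.1]
width: 0.0851
gripper_force: 0.0
```

Emit:
{"fn": "arm_command", "kwargs": {"dp": [[0, 0, 0], [0, 0, 0]], "rot": [[0, 0, 0], [0, 0, 0]], "fingers": [-1, -1]}}

```text
clock: 2.1
ee_pos: [0.4963, 0.1118, 0.34]
orientation: [[0.229, 0.843, 0.487], [0.973, -0.199, -0.113], [0.001, 0.5, -0.866]]
contact_force: [-0.5, 0.5, -0.3]
width: 0.0854
gripper_force: 0.0
```

```bash
cat >> h.py <<'E'
def wrist():
    s=arm.sense();c=arm.read_camera('wrist');X=np.eye(4);X[:3,:3]=s['orientation'];X[:3,3]=s['ee_pos']
    c['world_to_cam']=np.linalg.inv(X@np.array(c['hand_eye']));return c,s
E
python3 - <<'E'
from h import *
c,s=wrist();print(s['clock'],s['ee_pos'],s['orientation'].round(3) if hasattr(s['orientation'],'round') else s['orientation'],s['joints'])
cv2.imwrite('pics/w1.png',c['image'])
for col in ['green','yellow','red']: print(col,blobs(c,col,(0,0,640,480),30))
for n,p in dict(ctop=[.5354,.0963,.27],green=[.589,.045,.2524]).items():print(n,proj(c,np.array(p)))
E
```

```text
2.1 [0.49632042 0.11184064 0.33997821] [[ 0.229  0.843  0.487]
 [ 0.973 -0.199 -0.113]
 [ 0.001  0.5   -0.866]] [-0.90368023 -0.35634861  0.23821819  1.94820525  0.51460474  1.23210156
 -0.99486823]
green [([476, 0, 27, 20, 248], [486.9, 5.4]), ([478, 26, 25, 23, 269], [489.0, 39.5]), ([368, 256, 22, 19, 206], [378.5, 265.4]), ([459, 297, 18, 22, 296], [467.8, 307.1])]
yellow [([502, 0, 14, 4, 32], [507.4, 0.9]), ([457, 0, 183, 413, 52772], [567.4, 195.3]), ([336, 203, 48, 36, 551], [361.3, 219.7]), ([423, 325, 10, 21, 155], [427.7, 335.1]), ([281, 335, 23, 14, 176], [291.5, 341.0]), ([514, 454, 45, 26, 824], [535.1, 468.9])]
red [([436, 295, 22, 14, 186], [446.8, 301.2]), ([224, 353, 71, 59, 1005], [257.9, 376.5]), ([397, 359, 19, 21, 289], [406.1, 368.7])]
ctop [325.2781919 244.0222278]
green [378.82430689 268.24549004]
```

View pics/w1.png

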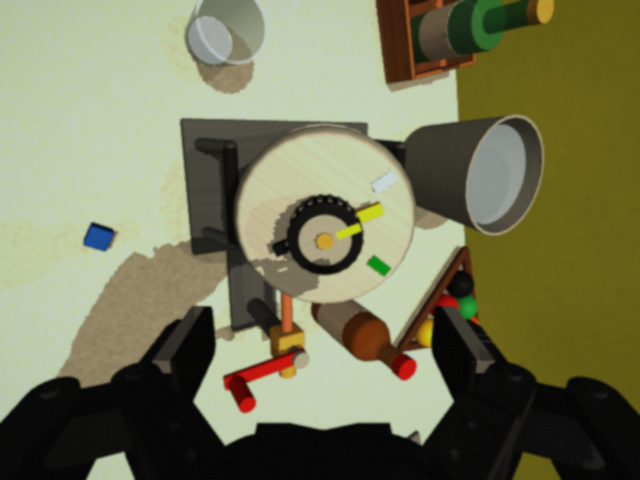

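The wrist view shows the collar's brass centre at (325,241), the pointer at (372,212), the white mark at (384,181), the green mark at (378,265), the knob top at (247,405) and the boss at (302,359). Next step is to refine using all three views.

```bash
python3 - <<'E'
from h import *
S=arm.read_camera('side');T=arm.read_camera('top');c,s=wrist()
f=lambda u,v,x0,y0:(x0+(u+.5)/4-.5,y0+(v+.5)/4-.5)
P={'ctop':((115,63),(443,195),(325,241)),'green':((224,102),(528,115),(378.5,265.4)),'white':((203,43),(418,83),(384.5,181)),'boss':((225,343),(720,229),(302,359)),'knobtop':((106,323),(697,345),(247.5,405))}
W={}
for k,(a,b,w) in P.items():
    p,e=tri([ray(S,f(*a,255,165)),ray(T,f(b[0]-400,b[1],270,205)),ray(c,w)]);W[k]=p;print(k,(p*1000).round(1),np.round(np.array(e)*1000,1))
d=W['white']-W['green'];print('yaw marks',np.arctan2(-d[0],d[1]),'len',np.linalg.norm(d))
d=W['boss']-W['knobtop'];print('yaw lever',np.arctan2(d[1],d[0]))
for psi in(-.23,-.26):
    kx=np.array([np.cos(psi)*.866,np.sin(psi)*.866,.5]);ky=np.array([-np.sin(psi),np.cos(psi),0]);a=np.cross(kx,ky)
    def pl(uv,h):
        o,dd=ray(c,uv);p0=W['ctop']+a*h;return o+dd*(a@(p0-o))/(a@dd)-W['ctop']
    # pointer: yellow outer bar centroid & direction
    h=cv2.cvtColor(c['image'],cv2.COLOR_BGR2HSV);m=cv2.inRange(h,*HSV['yellow']);n,l=cv2.connectedComponents(m[195:245,330:390])
    for nm,uv,hh in[('green',P['green'][2],-.046),('white',P['white'][2],-.046),('ptrend',(382,208),-.029),('topstripe',(349,232),0.)]:
        q=pl(uv,hh);print(psi,nm,'r',np.hypot(q@kx,q@ky).round(4),'ang',np.arctan2(q@ky,q@kx).round(3))
E
```

```text
ctop [536.1  97.5 268.7] [1.5 2.1 1.1]
green [590.   46.2 251. ] [2.  2.6 1.2]
white [608.8 116.6 252.5] [3.1 2.8 1.7]
boss [526.4 -80.1 163. ] [0.7 2.6 2. ]
knobtop [450.8 -65.7 197.4] [2.7 5.  2.5]
yaw marks -0.2614044373168813 len 0.07293406541380867
yaw lever -0.18888685395713617
-0.23 green r 0.0588 ang -0.655
-0.23 white r 0.0607 ang 0.653
-0.23 ptrend r 0.0482 ang 0.396
-0.23 topstripe r 0.0189 ang 0.427
-0.26 green r 0.0582 ang -0.618
-0.26 white r 0.0611 ang 0.686
-0.26 ptrend r 0.0484 ang 0.428
-0.26 topstripe r 0.0189 ang 0.451
```

Emit:
{"fn": "arm_command", "kwargs": {"dp": [[0, -2, 0], [0, -3, 0], [0, 0, 0], [10.4, -2.4, -18.5], [10.4, -2.4, -18.5], [10.4, -2.4, -18.5], [10.4, -2.4, -18.5], [10.4, -2.4, -18.5], [0, 0, 0], [0, 0, 0]], "rot": [[-0.065, 0.015, 0.115], [-0.065, 0.015, 0.115], [-0.065, 0.015, 0.115], [0, 0, 0], [0, 0, 0], [0, 0, 0], [0, 0, 0], [0, 0, 0], [0, 0, 0], [0, 0, 0]], "fingers": [-1, -1, -1, -1, -1, -1, -1, -1, -1, -1]}}

```text
clock: 3.55
ee_pos: [0.5486, 0.0949, 0.2479]
orientation: [[-0.116, 0.865, 0.488], [0.974, 0.196, -0.115], [-0.195, 0.462, -0.865]]
contact_force: [0.2, 0.4, 0.0]
width: 0.0856
gripper_force: 0.0
```

```bash
python3 - <<'E'
from h import *
c,s=wrist();print(s['clock'],s['ee_pos'],s['joints'],s['contact_force'])
cv2.imwrite('pics/w2.png',c['image'])
E
```

```text
3.55 [0.54863179 0.09485049 0.24786866] [-0.94762935 -0.23888264  0.41081493  2.04415479  0.54582139  0.98436786
 -0.5912505 ] [0.21437901 0.37676573 0.02921326]
```

View pics/w2.png

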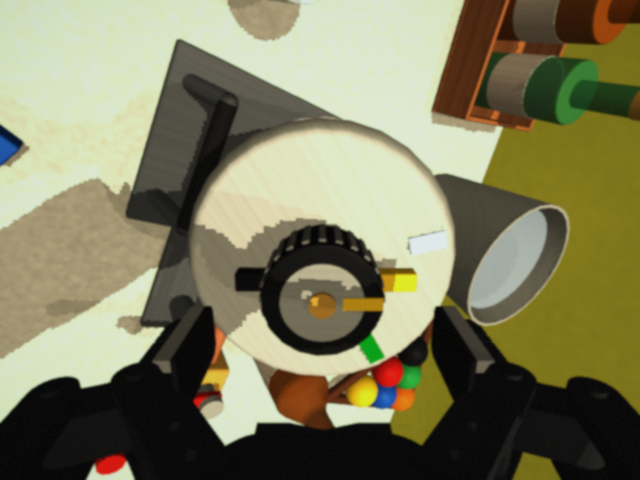

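The collar, at (322,303), is centred between the pads. The pointer lies along the closing line, so I'm closing.

Emit:
{"fn": "arm_command", "kwargs": {"dp": [[0, 0, 0], [0, 0, 0], [0, 0, 0], [0, 0, 0], [0, 0, 0], [0, 0, 0]], "rot": [[0, 0, 0], [0, 0, 0], [0, 0, 0], [0, 0, 0], [0, 0, 0], [0, 0, 0]], "fingers": [1, 1, 1, 1, 1, 1]}}

```text
clock: 4.35
ee_pos: [0.5486, 0.0943, 0.2471]
orientation: [[-0.116, 0.865, 0.488], [0.974, 0.195, -0.115], [-0.195, 0.462, -0.865]]
contact_force: [0.0, -0.1, -0.3]
width: 0.0001
gripper_force: 0.0
```

The fingers shut on nothing, so I'll look from the fixed cameras.

```bash
python3 - <<'E'
from h import *
S=arm.read_camera('side');c,s=wrist()
a=cv2.resize(S['image'][130:250,240:340],None,fx=4,fy=4,interpolation=cv2.INTER_CUBIC)
w=cv2.resize(c['image'][:, 120:520],None,fx=1,fy=1)
cv2.imwrite('pics/m2.png',np.hstack([a,w]));print(s['ee_pos'],proj(S,np.array(s['ee_pos'])))
E
```

```text
[0.54856822 0.09426258 0.24711779] [287.9743358  186.91493978]
```

View pics/m2.png

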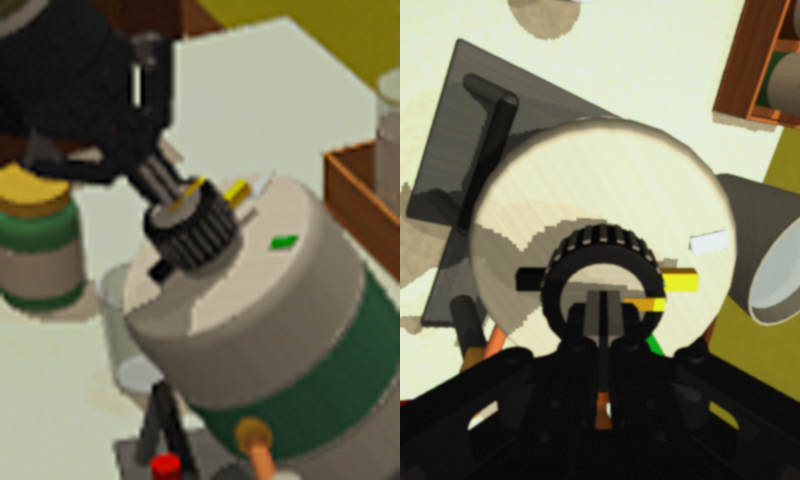

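```bash
python3 - <<'E'
from h import *
c,s=wrist();H=np.array(c['hand_eye']);S=arm.read_camera('side');T=arm.read_camera('top')
def cam(p,R):
    R=np.array(R);u,_,v=np.linalg.svd(R);X=np.eye(4);X[:3,:3]=u@v;X[:3,3]=p;d=dict(c);d['world_to_cam']=np.linalg.inv(X@H);return d
c1=cam([.49632,.11184,.33998],[[.229,.843,.487],[.973,-.199,-.113],[.001,.5,-.866]])
c2=cam([.54863,.09485,.24787],[[-.116,.865,.488],[.974,.196,-.115],[-.195,.462,-.865]])
r=[ray(c1,(325,241)),ray(c2,(322,305))];print('wrist2',tri(r))
print('w1 green',tri([ray(c1,(378.5,265.4)),ray(c2,(371,348))]),'white',tri([ray(c1,(384.5,181)),ray(c2,(427,243))]))
print('ctop in c2',proj(c2,np.array([.5361,.0975,.2687])),'TCP in wrist now',proj(c,np.array(s['ee_pos'])),'fx',c['fx'],c['cy'])
print('TCP in top',proj(T,np.array(s['ee_pos'])))
E
```

```text
wrist2 (array([0.53799303, 0.09639775, 0.26578169]), [np.float64(0.00017224968886015246), np.float64(0.00017224968886001327)])
w1 green (array([0.58960349, 0.04769475, 0.25236036]), [np.float64(2.3873053754519926e-05), np.float64(2.3873053754655864e-05)]) white (array([0.61087047, 0.11572616, 0.24853155]), [np.float64(0.0006531658402877503), np.float64(0.000653165840287609)])
ctop in c2 [322.15426888 307.15751942] TCP in wrist now [323.61480334 283.78657049] fx 373.51954608429816 238.28239776392235
TCP in top [282.11901676 248.40771025]
```

The shut fingertips actually end about 25 mm short of the reported TCP, just above the collar's top. I'll open, advance 24 mm along the axis and close again.

Emit:
{"fn": "arm_command", "kwargs": {"dp": [[0, 0, 0], [0, 0, 0], [0, 0, 0], [0, 0, 0], [4, -0.9, -7], [4, -0.9, -7], [4, -0.9, -7], [0, 0, 0]], "rot": [[0, 0, 0], [0, 0, 0], [0, 0, 0], [0, 0, 0], [0, 0, 0], [0, 0, 0], [0, 0, 0], [0, 0, 0]], "fingers": [-1, -1, -1, -1, -1, -1, -1, -1]}}

```text
clock: 5.6
ee_pos: [0.5605, 0.0911, 0.2252]
orientation: [[-0.116, 0.866, 0.487], [0.974, 0.195, -0.116], [-0.196, 0.46, -0.866]]
contact_force: [-0.2, 0.2, -0.1]
width: 0.0854
gripper_force: 0.0
```

Emit:
{"fn": "arm_command", "kwargs": {"dp": [[0, 0, 0], [0, 0, 0], [0, 0, 0], [0, 0, 0], [0, 0, 0]], "rot": [[0, 0, 0], [0, 0, 0], [0, 0, 0], [0, 0, 0], [0, 0, 0]], "fingers": [1, 1, 1, 1, 1]}}

```text
clock: 6.22
ee_pos: [0.5601, 0.0917, 0.2267]
orientation: [[-0.116, 0.865, 0.487], [0.974, 0.195, -0.115], [-0.195, 0.461, -0.866]]
contact_force: [-10.1, -0.2, 7.6]
width: 0.0537
gripper_force: 60.6
```

Gripped, and the TCP sits on the axis. Turning 1.06 rad clockwise.

Emit:
{"fn": "arm_command", "kwargs": {"dp": [[0, 0, 0], [0, 0, 0], [0, 0, 0], [0, 0, 0], [0, 0, 0], [0, 0, 0], [0, 0, 0], [0, 0, 0], [0, 0, 0], [0, 0, 0]], "rot": [[0.0645, -0.0151, -0.1147], [0.0645, -0.0151, -0.1147], [0.0645, -0.0151, -0.1147], [0.0645, -0.0151, -0.1147], [0.0645, -0.0151, -0.1147], [0.0645, -0.0151, -0.1147], [0.0645, -0.0151, -0.1147], [0.0645, -0.0151, -0.1147], [0, 0, 0], [0, 0, 0]], "fingers": [1, 1, 1, 1, 1, 1, 1, 1, 1, 1]}}

```text
clock: 7.48
ee_pos: [0.5606, 0.0914, 0.2271]
orientation: [[0.699, 0.524, 0.487], [0.646, -0.754, -0.116], [0.307, 0.395, -0.866]]
contact_force: [-6.2, -1.4, 6.9]
width: 0.054
gripper_force: 61.0
```

```bash
cat > ang.py <<'E'
from h import *
C=np.array([.5375,.0968,.2668]);psi=-.23
kx=np.array([np.cos(psi)*.866,np.sin(psi)*.866,.5]);ky=np.array([-np.sin(psi),np.cos(psi),0]);a=np.cross(kx,ky)
c,s=wrist();print(s['joints'],np.arctan2(s['orientation'][:,1]@ky,s['orientation'][:,1]@kx) if hasattr(s['orientation'],'shape') else '')
def ka(uv,h):
    o,d=ray(c,uv);p0=C+a*h;q=o+d*(a@(p0-o))/(a@d)-C;return np.hypot(q@kx,q@ky).round(4),np.arctan2(q@ky,q@kx).round(3)
for col,h in(('yellow',-.029),('green',-.046)):
    for st,ce in blobs(c,col,(180,150,500,420),60): print(col,st,ce,ka(ce,h),ka(ce,0))
cc=proj(c,C);print('ctop px',cc)
E
python3 ang.py
```

```text
[-0.83488756 -0.18099697  0.34493334  2.05136304  0.50925275  0.91073571
 -1.62086678] -0.6623409592409879
yellow [408, 287, 24, 27, 319] [421.5, 301.0] (np.float64(0.0445), np.float64(-0.684)) (np.float64(0.0385), np.float64(-0.295))
yellow [347, 326, 43, 16, 553] [365.8, 333.1] (np.float64(0.0264), np.float64(-1.394)) (np.float64(0.0158), np.float64(-0.642))
green [424, 276, 40, 19, 652] [444.1, 284.3] (np.float64(0.06), np.float64(-0.67)) (np.float64(0.0483), np.float64(-0.222))
ctop px [324.30389327 333.89639168]
```

The pointer is at about -0.66 and the green mark at -0.66, so it's on the mark. Release and back off along the axis.

Emit:
{"fn": "arm_command", "kwargs": {"dp": [[0, 0, 0], [0, 0, 0], [0, 0, 0], [0, 0, 0], [-14.6, 3.4, 26], [-14.6, 3.4, 26], [-14.6, 3.4, 26], [-14.6, 3.4, 26], [0, 0, 0]], "rot": [[0, 0, 0], [0, 0, 0], [0, 0, 0], [0, 0, 0], [0, 0, 0], [0, 0, 0], [0, 0, 0], [0, 0, 0], [0, 0, 0]], "fingers": [-1, -1, -1, -1, -1, -1, -1, -1, -1]}}

```text
clock: 8.65
ee_pos: [0.5024, 0.1061, 0.3323]
orientation: [[0.697, 0.525, 0.489], [0.647, -0.754, -0.113], [0.31, 0.395, -0.865]]
contact_force: [-0.7, -0.1, 0.1]
width: 0.0852
gripper_force: 0.0
```

```bash
python3 ang.py; python3 - <<'E'
from h import *
c,s=wrist();cv2.imwrite('pics/w3.png',c['image']);print(s['ee_pos'],s['clock'])
E
```

```text
[-0.86680872 -0.34785685  0.23033105  1.95996392  0.50622879  1.20021745
 -1.63715173] -0.6620560477718441
yellow [336, 223, 51, 23, 566] [364.1, 234.5] (np.float64(0.0316), np.float64(-0.808)) (np.float64(0.0282), np.float64(-0.515))
yellow [375, 323, 25, 25, 226] [385.7, 334.7] (np.float64(0.1062), np.float64(-1.719)) (np.float64(0.0879), np.float64(-1.673))
green [386, 219, 24, 11, 241] [397.5, 223.8] (np.float64(0.06), np.float64(-0.673)) (np.float64(0.0518), np.float64(-0.433))
ctop px [323.61613838 240.2479791 ]
[0.5023551  0.1055016  0.33076307] 8.7
```

View pics/w3.png

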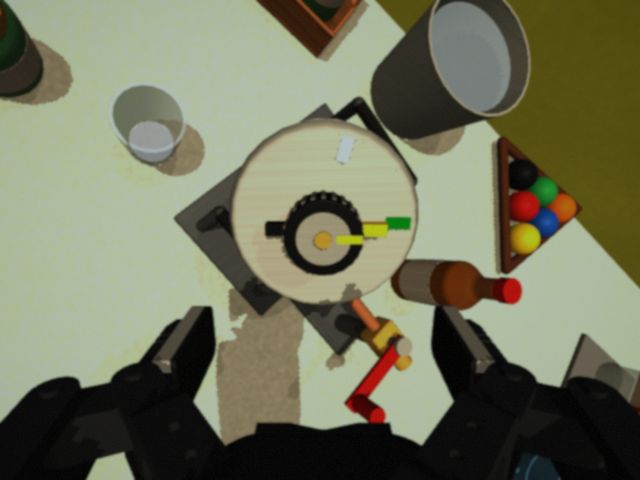

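The pointer, with its end at (387,230), lies in line with the green mark at (397,224). Now to hover over the knob with the tool vertical.

Emit:
{"fn": "arm_command", "kwargs": {"dp": [[-13, -43, 0], [-13, -43, 0], [-13, -43, 0], [-12, -43, 0], [0, 0, -25], [0, 0, -25], [0, 0, -25], [0, 0, 0]], "rot": [[0.03, 0.1275, 0], [0.03, 0.1275, 0], [0.03, 0.1275, 0], [0.03, 0.1275, 0], [0, 0, 0], [0, 0, 0], [0, 0, 0], [0, 0, 0]], "fingers": [-1, -1, -1, -1, -1, -1, -1, -1]}}

```text
clock: 9.75
ee_pos: [0.45, -0.0673, 0.2532]
orientation: [[0.779, 0.627, -0.005], [0.627, -0.779, -0.002], [-0.005, -0.001, -1.0]]
contact_force: [0.7, 0.2, 0.0]
width: 0.0854
gripper_force: 0.0
```

```bash
python3 - <<'E'
from h import *
c,s=wrist();cv2.imwrite('pics/w4.png',c['image']);print(s['ee_pos'],s['clock'],s['orientation'][:,2],s['joints'])
print(blobs(c,'red',(150,100,640,480),60))
for n,p in dict(knobtop=[.4508,-.0657,.1974],boss=[.5264,-.0801,.163],tip=s['ee_pos']).items():print(n,proj(c,np.array(p)))
E
```

```text
[ 0.44995588 -0.06726393  0.25319252] 9.75 [-0.0045553  -0.00225339 -0.99998709] [-0.81960767 -0.16059382  0.79272297  1.83524634  0.11748979  1.42521702
 -0.94366289]
[([323, 157, 80, 68, 1714], [364.2, 191.9]), ([313, 229, 25, 25, 482], [324.9, 240.4])]
knobtop [323.19405355 244.17854546]
boss [408.70378745 159.29393616]
tip [324.5526045  283.11136004]
```

View pics/w4.png

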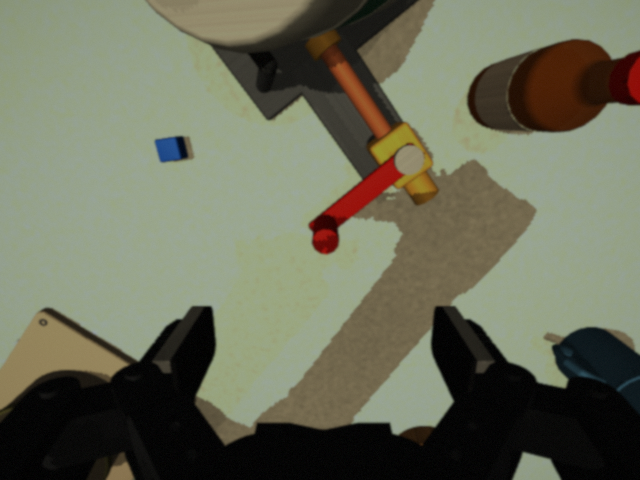

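The knob top is at (325,240) and the boss at (409,159), both matching prediction.

```bash
python3 - <<'E'
from h import *
c,s=wrist()
print(onz(ray(c,(324.9,240.4)),.198),onz(ray(c,(409,159.5)),.164),s['ee_pos'])
E
```

```text
[ 0.45413651 -0.06504103  0.198     ] [ 0.52740675 -0.08038463  0.164     ] [ 0.45071822 -0.06721135  0.25457952]
```

Emit:
{"fn": "arm_command", "kwargs": {"dp": [[3.4, 2.2, -10], [0, 0, -24], [0, 0, -24], [0, 0, -24], [0, 0, -24], [0, 0, 0], [0, 0, 0], [0, 0, 0], [0, 0, 0], [0, 0, 0], [0, 0, 0], [0, 0, 0]], "rot": [[0, 0, 0], [0, 0, 0], [0, 0, 0], [0, 0, 0], [0, 0, 0], [0, 0, 0], [0, 0, 0], [0, 0, 0], [0, 0, 0], [0, 0, 0], [0, 0, 0], [0, 0, 0]], "fingers": [-1, -1, -1, -1, -1, -1, 1, 1, 1, 1, 1, 1]}}

```text
clock: 11.35
ee_pos: [0.455, -0.0646, 0.1496]
orientation: [[0.778, 0.628, 0.0], [0.628, -0.778, -0.001], [-0.0, 0.001, -1.0]]
contact_force: [-0.8, 0.1, 6.9]
width: 0.0155
gripper_force: 58.5
```

Gripped the knob. Swinging the arc and turning with it.

Emit:
{"fn": "arm_command", "kwargs": {"dp": [[-1.6, -14.9, 0], [1.3, -15, 0], [4.3, -14.3, 0], [7.1, -13.2, 0], [9.5, -11.6, 0], [11.6, -9.4, 0], [13.3, -6.9, 0], [14.4, -4.2, 0], [0, 0, 0], [0, 0, 0], [0, 0, 0]], "rot": [[0, 0, 0.17], [0, 0, 0.17], [0, 0, 0.17], [0, 0, 0.17], [0, 0, 0.17], [0, 0, 0.17], [0, 0, 0.17], [0, 0, 0.17], [0, 0, 0], [0, 0, 0], [0, 0, 0]], "fingers": [1, 1, 1, 1, 1, 1, 1, 1, 1, 1, 1]}}

```text
clock: 12.72
ee_pos: [0.508, -0.1534, 0.1488]
orientation: [[-0.449, 0.893, -0.013], [0.893, 0.45, 0.005], [0.01, -0.01, -1.0]]
contact_force: [-38.1, 9.9, 35.2]
width: 0.0158
gripper_force: 63.2
```

Emit:
{"fn": "arm_command", "kwargs": {"dp": [[0, 0, 0], [0, 0, 0], [0, 0, 0], [0, 0, 0], [0, 0, 30], [0, 0, 45], [0, 0, 45], [-20, -20, 30], [0, 0, 0]], "rot": [[0, 0, 0], [0, 0, 0], [0, 0, 0], [0, 0, 0], [0, 0, 0], [0, 0, 0], [0, 0, 0], [0, 0, 0], [0, 0, 0]], "fingers": [-1, -1, -1, -1, -1, -1, -1, -1, -1]}}

```text
clock: 13.85
ee_pos: [0.4944, -0.1765, 0.3015]
orientation: [[-0.448, 0.894, 0.005], [0.894, 0.448, -0.001], [-0.003, 0.004, -1.0]]
contact_force: [0.8, 0.2, -1.0]
width: 0.0851
gripper_force: 0.0
```

```bash
python3 - <<'E'
from h import *
c,s=wrist();T=arm.read_camera('top');print(s['ee_pos'],s['clock'],s['contact_force'])
bl=blobs(c,'red',(0,0,640,480),60);print(bl)
a=cv2.resize(T['image'][200:320,210:400],None,fx=2,fy=2,interpolation=cv2.INTER_CUBIC)
w=c['image'][:,120:520]
cv2.imwrite('pics/f.png',np.hstack([w,np.vstack([a,np.zeros((240,380,3),np.uint8)])]))
for st,ce in bl: print(onz(ray(c,ce),.198),onz(ray(c,ce),.155))
E
```

```text
[ 0.49441829 -0.17652225  0.30147442] 13.85 [ 0.83147806  0.17507296 -0.96607397]
[([345, 129, 64, 68, 1317], [377.4, 163.3]), ([340, 196, 23, 22, 385], [351.3, 206.5]), ([488, 257, 37, 35, 969], [506.0, 274.5]), ([525, 349, 38, 36, 981], [544.7, 366.0])]
[ 0.5087698 -0.1157986  0.198    ] [ 0.51662437 -0.11719028  0.155     ]
[ 0.50684815 -0.15250135  0.198     ] [ 0.51440116 -0.1596528   0.155     ]
[ 0.6430615  -0.14626061  0.198     ] [ 0.67199052 -0.1524327   0.155     ]
[ 0.72315524 -0.20232274  0.198     ] [ 0.7646534  -0.21729268  0.155     ]
```

View pics/f.png

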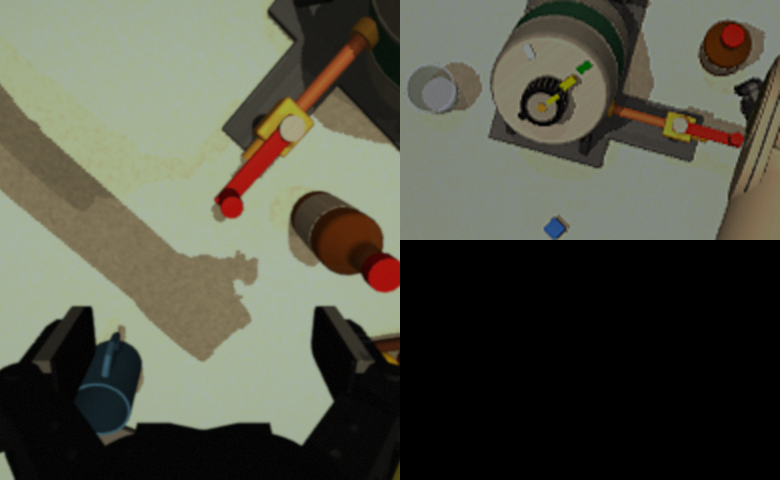

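The lever lies in line with the pipe, with the knob at (507,-153) mm, about 1.52 rad. The pointer is on the green mark and the bystanders are in place, so I'm handing in.

```bash
python3 -c "
from cell import arm
print(arm.close_job())"
```

```text
the job is handed in; nothing more can be done
None
```

I turned the collar to its green mark, then swung the gas lever to its open stop (measured about 1.52 rad). The gripper is clear, the bystanders I could see looked undisturbed, and the job was handed in at about 14 s; no verdict came back.

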